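# Turn the dough roller's handwheel until its oiling stem points straight up

## Task

Ready the dough roller for oiling: push the spokes of its handwheel round with the fingertips, spoke by spoke as far as needed, until the brass oiling stem with the red cap points straight up, then leave the wheel at rest and take the hand away. Only push, gently; do not grip or knock the wheel, do not touch the oiling stem, and leave the icing bottle, the sprinkle jar and the flower cookie where they stand.

Things in the scene. Friction and masses are not known exactly. Their poses are not given: they have to be found in the camera images.
- dough_roller: White and grey bench dough roller with steel rolls, fixed to the bench. Origin on the bench straight below the hub of its handwheel; z up, x (level) points along the wheel's axle, away from the machine. In this frame the machine lies at x -275 to -35 mm, y -115 to 115 mm and is 200 mm high; only the 22 mm thick axle reaches on to the wheel.
- handwheel: Upright steel handwheel, turning either way without end about its own x axis (same as the machine's x). Origin at the hub's centre, 160 mm above the bench; own z runs from the hub through the oiling stem. Hub 48 mm across; ring of 14 mm bar at radius 72 mm; five spokes at 36, 108, 180, 252, 324 degrees from the stem. A stiff bearing (0.45 N m) keeps it where it is left.
- spoke_end (a point): Centre of the round end of one spoke, 119 mm from the hub's centre, at 36 degrees from the stem on the wheel's own -y side; the other four are alike, every 72 degrees. The spokes pass through the ring and stick out beyond it as straight black grips, 18 mm thick, to radius 128 mm, clear all round.
- oil_stem: Thin brass oiling stem with a red cap, 18 mm across at most, standing outward on the wheel's ring from radius 72 to 109 mm. Turns with the wheel. Origin at the underside of the red cap, 95 mm from the hub's centre; own z points outward from the hub. Not to be touched.
- icing_bottle: Loose yellow icing bottle with white cap, 48 mm across, 130 mm high; origin at the centre of its underside. Bystander.
- sprinkle_jar: Loose clear jar with green lid, 60 mm across, 75 mm high; origin at the centre of its underside. Bystander.
- flower_cookie: Loose flower-shaped iced cookie lying flat, 76 mm across, 15 mm high; origin at the centre of its underside. Bystander.

How it is judged:
On the way, in this order (a step that is already met when the one before it is completed fails the run):
1. the fingers push the handwheel (contact force between the fingers and handwheel above 1 N), for 0.1 s.
2. the wheel has been pushed until its stem points up to within 7 degrees (angle between oil_stem's own z axis and vertical below 0.12 rad), for 0.1 s.
At the end, for the whole second after the job is handed in: The oiling stem points straight up to within 7 degrees (0.12 rad), the wheel is at rest, and the bottle, jar and cookie stand within 20 mm of where they were, upright (angle between oil_stem's own z axis and vertical below 0.12 rad and angular speed of handwheel below 0.05 rad/s and distance of each of icing_bottle, sprinkle_jar, flower_cookie from where it was at the start of the episode below 0.02 m and angle between each of icing_bottle, sprinkle_jar, flower_cookie's own z axis and vertical below 0.2 rad); the robot touches nothing.
It fails at once if the oiling stem is touched (contact force between anything else and oil_stem above 1 N).
It fails at once if the wheel is gripped or pushed hard (over 55 N) (contact force between anything else and handwheel above 55 N).
It fails at once if a bystander is lifted, carried or pushed away (20 mm) (distance of any of icing_bottle, sprinkle_jar, flower_cookie from where it was at the start of the episode above 0.02 m).
It also fails if it takes over 64 s, if anything falls off the work surface, if the arm or the gripper's body presses on something with over 40 N, if the wrist force passes 120 N, or if a joint passes its speed limit or range.

## Robot

A 6-joint arm with a two-finger parallel gripper is mounted at the origin on the work surface. World frame = base frame: x ahead of the robot, y to its left, z up, the work surface at z = 0. Lengths are in m, angles in rad, forces in N, time in s.
With the tool pointing down it reaches from about 0.325 to 0.85 m from the base axis. Payload 4.4 kg.
Tool frame: the origin (TCP) lies between the finger pads; the fingertips stand 19 mm ahead of it and the grasp point (between the pads) is the TCP; z points along the fingers, y is the direction in which the jaws open and shut (so a half turn about z gives the same grasp; the last joint's range is limited). The gripper opens to 94 mm and grips with 3 to 60 N. Pads are 16 mm wide; open, the fingers measure 119 mm over their backs; the gripper's body (75 mm by 177 mm) begins 78 mm behind the grasp point.
Start: joints at [1.016, 0.207, 1.542, -0, 1.393, -0.15], TCP at [0.226, 0.529, 0.185] pointing down, gripper open.
Joint ranges: [-2.73, 2.73], [-0.86, 2.22], [0.23, 2.46], [-1.11, 4.25], [0.08, 2.63], [-2.82, 2.82]. Speed limits (rad/s): [2.79, 2.79, 3.14, 3.14, 3.14, 3.14].

## Interface

Orientations are given as a rotation vector (axis times angle).
In Python, from workcell import env, cams gives the robot as it stands. The module is installed in compiled form; this text tells all that it offers. Calls block until the motion is done:
- env.move_ptp(position, orientation): joint-space move of the TCP to a pose.
- env.servo_line(position, ori=None, feed=0.15, guard=None): straight line of the TCP; ori=None keeps the orientation; feed is the mean speed in m/s. With guard (N) it stops when the force on the tool has changed by that much, and returns True; else False.
- env.set_joints(angles): joint-space move.
- env.command_gripper(opening, effort=None): finger opening in m; effort is the grip in N (None keeps the last); returns when the fingers have stopped.
- env.dwell(seconds).
- env.inverse_kinematics(position, orientation): joint angles nearest the present ones, or None.
- env.state(): the state.
- cams.snapshot(name): name is "scene" or "top"; returns the picture (384x512x3 uint8, blue, green, red); there is no depth.
- cams.calibration(name): a dict with "intrinsics" (3x3 intrinsics, pixels), "k1" (the pictures are not rectified: a ray, as slopes to the right and down, at radius r is drawn at 1 + k1 r^2 times it, then the intrinsics apply), "R" (3x3) and "t" (3): a world point X has camera coordinates R X + t. Camera axes: x right, y down, z forward; pixel columns grow to the right and rows downward; lengths in m; the calibration is good to about 2 mm. A picture is of the moment at which its call begins. calibration takes no time and is no camera call.
A pose or a line that the arm cannot do raises env.Unreachable and nothing moves.
- env.finish_job(): hands the job in, once; it reports no verdict.
The state is a dict: "time_s": time; "joints": joint angles; "joint_velocities": joint speeds; "tau": joint torques, N m; "tcp_pos": TCP position; "tcp_rot": TCP orientation; "ft_force": force on the tool from outside, world axes, zero at the start; "wrist_torque": the same for the moment, N m; "width": finger opening in m.
Only numpy, scipy, OpenCV 4.12 (cv2) and the standard library are available. Lean on these libraries where they do the work, as an engineer would, in place of code of your own. Each camera call takes 0.05 s, during which the arm holds its last target.

## Working session

There is one attempt and no reset: what is moved stays moved. The work goes in short steps, each a Python script; the robot and the scene stay as the last script left them, time stands still between calls to the robot, and variables do not carry over. Pictures are saved under pics/ and viewed, and the job is handed in when it is done.

```bash
mkdir -p pics
python3 - <<'E'
from workcell import env,cams
import cv2,numpy as np
np.set_printoptions(precision=4,suppress=True)
for n in("scene","top"):
    cv2.imwrite(f"pics/{n}0.png",cams.snapshot(n)); print(n,cams.calibration(n))
print(env.state())
E
```

```text
scene {'intrinsics': array([[402.2679,   0.    , 251.5496],
       [  0.    , 402.2679, 193.0208],
       [  0.    ,   0.    ,   1.    ]]), 'k1': 0.048941841737544255, 'R': array([[ 0.4336,  0.9008, -0.0228],
       [ 0.4852, -0.2547, -0.8365],
       [-0.7593,  0.3517, -0.5475]]), 't': array([-0.2977, -0.1394,  1.3988])}
top {'intrinsics': array([[373.6712,   0.    , 251.9812],
       [  0.    , 373.6712, 192.0809],
       [  0.    ,   0.    ,   1.    ]]), 'k1': -0.04986692952512781, 'R': array([[ 0.0211, -0.9995,  0.0249],
       [-0.9825, -0.0254, -0.1847],
       [ 0.1852, -0.0206, -0.9825]]), 't': array([0.0052, 0.6222, 0.8616])}
{'time_s': 0.1, 'joints': array([ 1.0165,  0.2074,  1.5428, -0.    ,  1.3935, -0.1505]), 'joint_velocities': array([-0.0012, -0.001 , -0.0022, -0.0002,  0.0013, -0.0003]), 'tau': array([  0.0012, -37.1864, -28.2294,   0.0701,   0.0311,  -0.0001]), 'tcp_pos': array([0.2255, 0.5281, 0.1841]), 'tcp_rot': array([-0.6298, -3.0771,  0.003 ]), 'ft_force': array([0.1924, 0.5277, 0.4074]), 'wrist_torque': array([ 0.0153, -0.0239,  0.0157]), 'width': 0.09395852234261136}
```

View pics/scene0.png

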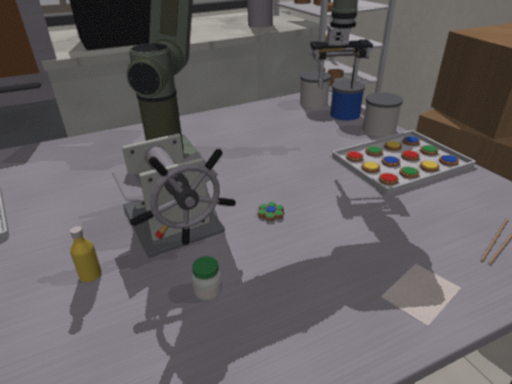

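View pics/top0.png

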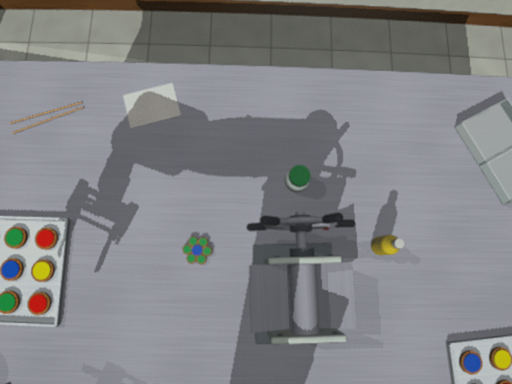

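Run:
```python
import cv2
a=cv2.imread("pics/scene0.png")[120:310,60:300]
cv2.imwrite("pics/s_crop.png",cv2.resize(a,None,fx=3.1,fy=3.1,interpolation=cv2.INTER_CUBIC))
a=cv2.imread("pics/top0.png")[150:350,170:420]
cv2.imwrite("pics/t_crop.png",cv2.resize(a,None,fx=3,fy=3,interpolation=cv2.INTER_CUBIC))
```

```text
(no output)
```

View pics/s_crop.png

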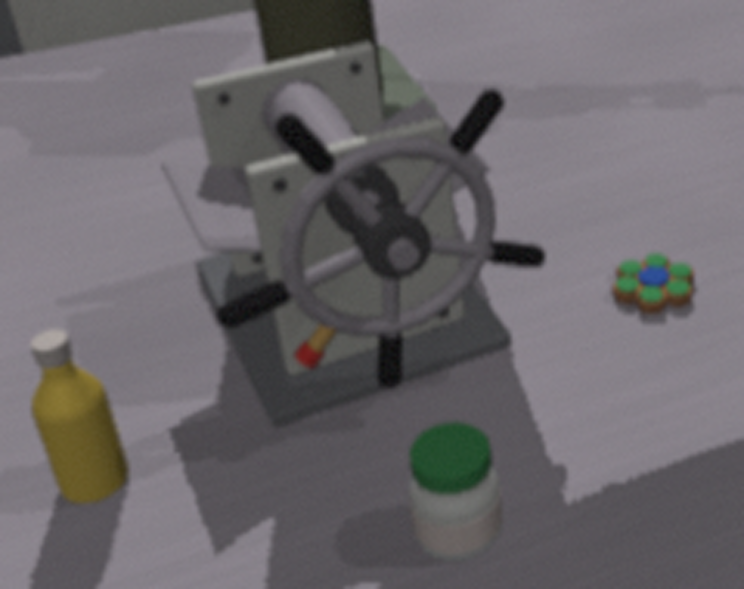

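View pics/t_crop.png

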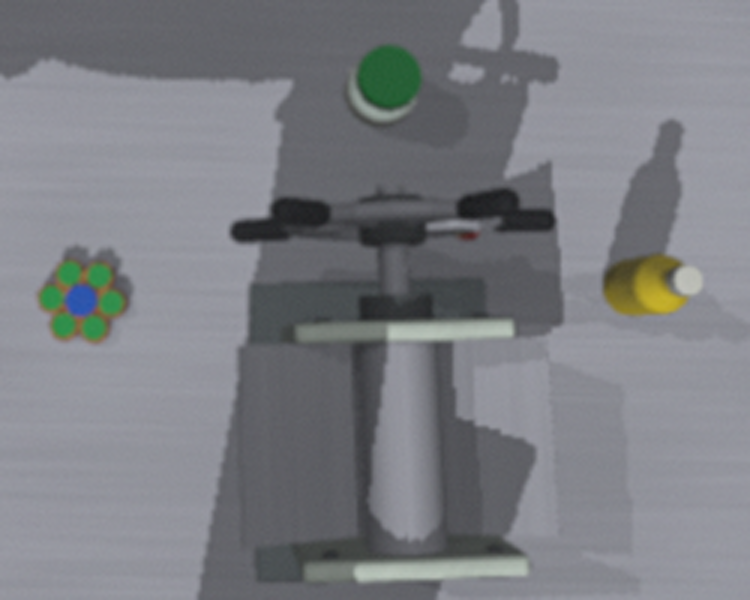

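```bash
cat > h.py <<'E'
import numpy as np, cv2
from scipy.optimize import least_squares
from workcell import env,cams
np.set_printoptions(precision=4,suppress=True)
def proj(n,X):
    c=cams.calibration(n); P=np.atleast_2d(X)@c["R"].T+c["t"]; s=P[:,:2]/P[:,2:]
    s=s*(1+c["k1"]*(s**2).sum(1,keepdims=True))
    K=c["intrinsics"]; return s*[K[0,0],K[1,1]]+K[:2,2]
def wp(p,a,r,dx=0):
    # p=hx,hy,hz,yaw ; a angle from up, toward world left(+y of wheel frame) neg.
    ex=np.array([np.cos(p[3]),np.sin(p[3]),0]); ey=np.array([-ex[1],ex[0],0])
    return np.array(p[:3])+r*(np.cos(a)*np.array([0,0,1.])-np.sin(a)*ey)+dx*ex
E
cat > fit.py <<'E'
from h import *
sc=dict(A=(490,102),B=(535,257),C=(390,376),D=(230,315),E=(288,125),S=(318,344))
tp=dict(A=(287,211),B=(246,231),E=(505,199),D=(540,220),S=(466,233))
sc={k:(np.array(v)+.5)/3.1-.5+[60,120] for k,v in sc.items()}
tp={k:(np.array(v)+.5)/3-.5+[170,150] for k,v in tp.items()}
def pts(p):
    # stem angle p[4]; rotation about +x by a: z-> -y for positive
    d=dict(D=-36,E=-108,A=-180,B=108,C=36); d={k:-v for k,v in d.items()}
    return d
def model(p,sgn):
    off=dict(D=36,E=108,A=180,B=252,C=324)
    o={k:wp(p,p[4]+sgn*np.radians(v),.119) for k,v in off.items()}; o["S"]=wp(p,p[4],.098+0); return o
for sgn in(1,-1):
  for a0 in np.radians([100,140,220,260]):
    def res(p):
        m=model(p,sgn);r=[]
        for n,d in(("scene",sc),("top",tp)):
            for k,v in d.items(): r+=list(proj(n,m[k])[0]-v)
        return np.array(r)
    s=least_squares(res,[.53,-.1,.16,0,a0]); print(sgn,s.cost,s.x,np.degrees(s.x[3:]))
    if s.cost<100: print(s.fun.reshape(-1,2)); np.save("p.npy",s.x)
E
python3 fit.py
```

```text
1 11849.358396663945 [ 0.5307 -0.081   0.1243  0.1659  1.0196] [ 9.5038 58.4176]Traceback (most recent call last):
  File "fit.py", line 20, in <module>
    s=least_squares(res,[.53,-.1,.16,0,a0]); print(sgn,s.cost,s.x,np.degrees(s.x[3:]))
    return func(*args, **kwargs)
    result = trf(vector_fun.fun, vector_fun.jac, x0, f0, J0, lb, ub, ftol, xtol,
                 gtol, max_nfev, x_scale, loss_function, tr_solver,
                 tr_options.copy(), verbose, callback=callback_wrapped)
    return trf_no_bounds(
        fun, jac, x0, f0, J0, ftol, xtol, gtol, max_nfev, x_scale,
        loss_function, tr_solver, tr_options, verbose, callback=callback)
    J = jac(x)
    self._update_jac()
    ~~~~~~~~~~~~~~~~^^
    self.J = self.jac_wrapped(xp_copy(self.x), f0=self.f)
             ~~~~~~~~~~~~~~~~^^^^^^^^^^^^^^^^^^^^^^^^^^^^
    J, dct = approx_derivative(
             ~~~~~~~~~~~~~~~~~^
        self.fun,
        ^^^^^^^^^
    ...<2 lines>...
        **self.finite_diff_options,
        ^^^^^^^^^^^^^^^^^^^^^^^^^^^
    )
    ^
    J, _nfev = _dense_difference(fun_wrapped, x0, f0, h,
 
[... 208 characters left out ...]
              ^^^
    df = [f_eval - f0 for f_eval in f_evals]
                                    ^^^^^^^
    f = np.atleast_1d(self.fun(x, *self.args, **self.kwargs))
                      ~~~~~~~~^^^^^^^^^^^^^^^^^^^^^^^^^^^^^^
    return np.atleast_1d(self.fun(x))
                         ~~~~~~~~^^^
    return self.f(x, *self.args, **self.kwargs)
           ~~~~~~^^^^^^^^^^^^^^^^^^^^^^^^^^^^^^
  File "fit.py", line 18, in res
    for k,v in d.items(): r+=list(proj(n,m[k])[0]-v)
                                  ~~~~^^^^^^^^
  File "h.py", line 6, in proj
    c=cams.calibration(n); P=np.atleast_2d(X)@c["R"].T+c["t"]; s=P[:,:2]/P[:,2:]
ValueError: time passes only in moves, steps and waits
```

```bash
python3 - <<'E'
s=open("h.py").read()
s=s.replace("def proj","CAL={n:cams.calibration(n) for n in('scene','top')}\ndef proj").replace("c=cams.calibration(n);","c=CAL[n];")
open("h.py","w").write(s)
E
python3 fit.py
```

```text
1 11849.358396663945 [ 0.5307 -0.081   0.1243  0.1659  1.0196] [ 9.5038 58.4176]
1 11849.358351502031 [ 0.5307 -0.081   0.1243  0.1659  1.0195] [ 9.5026 58.4153]
1 9.897052680973596 [ 0.5368 -0.0825  0.1607  3.1838  3.8998] [182.4168 223.4402]
[[-0.3154 -0.3849]
 [-0.7539 -0.6181]
 [-0.3966 -0.1204]
 [-0.2629 -0.3431]
 [-0.2405  0.5128]
 [-1.9733  1.3859]
 [-1.1807 -0.5432]
 [-2.1693 -0.2167]
 [-0.0043  0.9724]
 [ 0.7502  0.2104]
 [-1.3254 -1.533 ]]
1 11849.358352929303 [ 0.5307 -0.081   0.1243  0.1657  7.3024] [  9.4933 418.3982]
-1 9.89705268098698 [ 0.5368 -0.0825  0.1607  0.0422  2.3834] [  2.4168 136.5598]
[[-0.3154 -0.3849]
 [-0.7539 -0.6181]
 [-0.3966 -0.1204]
 [-0.2629 -0.3431]
 [-0.2405  0.5128]
 [-1.9733  1.3859]
 [-1.1807 -0.5432]
 [-2.1693 -0.2167]
 [-0.0043  0.9725]
 [ 0.7502  0.2104]
 [-1.3254 -1.533 ]]
-1 9.897052680973829 [ 0.5368 -0.0825  0.1607  0.0422  2.3834] [  2.4168 136.5598]
[[-0.3154 -0.3849]
 [-0.7539 -0.6181]
 [-0.3966 -0.1204]
 [-0.2629 -0.3431]
 [-0.2405  0.5128]
 [-1.9733  1.3859]
 [-1.1807 -0.5432]
 [-2.1693 -0.2167]
 [-0.0043  0.9724]
 [ 0.7502  0.2104]
 [-1.3254 -1.533 ]]
-1 9.897052680973998 [ 0.5368 -0.0825  0.1607  0.0422  2.3834] [  2.4168 136.5598]
[[-0.3154 -0.3849]
 [-0.7539 -0.6181]
 [-0.3966 -0.1204]
 [-0.2629 -0.3431]
 [-0.2405  0.5128]
 [-1.9733  1.3859]
 [-1.1807 -0.5432]
 [-2.1693 -0.2167]
 [-0.0043  0.9724]
 [ 0.7502  0.2104]
 [-1.3254 -1.533 ]]
-1 9.89705268097381 [ 0.5368 -0.0825  0.1607  0.0422  2.3834] [  2.4168 136.5598]
[[-0.3154 -0.3849]
 [-0.7539 -0.6181]
 [-0.3966 -0.1204]
 [-0.2629 -0.3431]
 [-0.2405  0.5128]
 [-1.9733  1.3859]
 [-1.1807 -0.5432]
 [-2.1693 -0.2167]
 [-0.0043  0.9724]
 [ 0.7502  0.2104]
 [-1.3254 -1.533 ]]
```

```bash
cat >> h.py <<'E'
from scipy.spatial.transform import Rotation as Ro
TAU=np.radians(20); p=np.load("p.npy") if __import__("os").path.exists("p.npy") else None
H=p[:3].copy(); ex=np.array([np.cos(p[3]),np.sin(p[3]),0]); ey=np.array([-ex[1],ex[0],0]); ez=np.array([0,0,1.])
def ori(flip):
    z=-np.cos(TAU)*ey-np.sin(TAU)*ez; y=flip*ex; x=np.cross(y,z)
    return Ro.from_matrix(np.c_[x,y,z]).as_rotvec()
u=lambda e:np.array([np.cos(e),np.sin(e)]); n=lambda e:np.array([-np.sin(e),np.cos(e)])
def tcp(phi,gap=0):
    "phi: spoke angle on +y side, deg from up (positive). gap: clearance above (m)"
    e=np.radians(90-phi)
    if e>TAU: P=.119*u(e)+.009*n(TAU)-.022*u(TAU)
    else: P=.097*u(e)+.009*n(e)
    q=P+(.008+gap)*n(TAU)+.019*u(TAU)
    return H+q[0]*ey+q[1]*ez
E
python3 - <<'E'
from h import *
for f in(1,-1):
    for pt in [tcp(43)+[0,.12,.12],tcp(43,.03),tcp(43),tcp(80),tcp(110),tcp(110)+.15*ey]:
        print(f,pt,env.inverse_kinematics(pt,ori(f)))
# bystanders rough, on plane z
from scipy.optimize import fsolve
for nm,c,px,z in(("jar","top",(298,177),.075),("bottlecap","top",(398,243),.13),("cookie","top",(197,250),.015)):
    s=fsolve(lambda q:proj(c,[q[0],q[1],z])[0]-px,[.5,0]);print(nm,s)
E
```

```text
1 [0.5338 0.1099 0.3826] [ 0.5881  0.4719  1.2777 -1.0857  2.0034  0.3861]
1 [ 0.5342 -0.0203  0.2908] [ 0.4096  0.4137  1.5652 -1.0986  1.7458  0.5158]
1 [ 0.5338 -0.0101  0.2626] [ 0.4253  0.4595  1.5661 -1.0837  1.7369  0.5645]
1 [0.5322 0.0265 0.2004] [ 0.4795  0.5806  1.5337 -1.041   1.7353  0.6666]
1 [0.5322 0.0267 0.15  ] [ 0.4799  0.6589  1.5369 -1.0306  1.694   0.7376]
1 [0.5259 0.1766 0.15  ] [ 0.6715  0.809   1.264  -0.9305  1.8967  0.7257]
-1 [0.5338 0.1099 0.3826] [ 0.5881  0.4719  1.2777 -1.0857  2.0034 -2.7555]
-1 [ 0.5342 -0.0203  0.2908] [ 0.4096  0.4137  1.5652 -1.0986  1.7458 -2.6258]
-1 [ 0.5338 -0.0101  0.2626] [ 0.4253  0.4595  1.5661 -1.0837  1.7369 -2.577 ]
-1 [0.5322 0.0265 0.2004] [ 0.4795  0.5806  1.5337 -1.041   1.7353 -2.475 ]
-1 [0.5322 0.0267 0.15  ] [ 0.4799  0.6589  1.5369 -1.0306  1.694  -2.404 ]
-1 [0.5259 0.1766 0.15  ] [ 0.6715  0.809   1.264  -0.9305  1.8967 -2.4159]
jar [ 0.6591 -0.0915]
bottlecap [ 0.5003 -0.3095]
cookie [0.4791 0.1533]
```

```bash
cat >> h.py <<'E'
YW=np.radians(15)
def zt(): 
    h=np.cos(YW)*(-ey)+np.sin(YW)*ex
    return np.cos(TAU)*h-np.sin(TAU)*ez
def ori(flip=1):
    z=zt(); y=np.cos(YW)*ex+np.sin(YW)*ey; x=np.cross(y,z)
    return Ro.from_matrix(np.c_[x,y,z]).as_rotvec()
def tcp(phi,gap=0):
    e=np.radians(90-phi)
    if e>TAU: P=.119*u(e)+.009*n(TAU)-.022*u(TAU)
    else: P=.097*u(e)+.009*n(e)
    q=P+(.008+gap)*n(TAU)
    return H+q[0]*ey+q[1]*ez+.003*ex-.019*zt()
E
python3 - <<'E'
from h import *
for pt in [tcp(43)+[-.03,.12,.12],tcp(43,.03),tcp(43),tcp(80),tcp(110),tcp(110)+.1*ey]:
        print(pt,env.inverse_kinematics(pt,ori()))
env.command_gripper(0.0)
env.move_ptp(tcp(43)+[-.03,.12,.12],ori())
cv2.imwrite("pics/s1.png",cams.snapshot("scene"));s=env.state();print(s["time_s"],s["tcp_pos"],s["ft_force"],s["width"])
E
```

```text
[0.5022 0.1092 0.3826] None
[ 0.5326 -0.021   0.2908] None
[ 0.5322 -0.0108  0.2626] None
[0.5306 0.0258 0.2004] None
[0.5306 0.026  0.15  ] None
[0.5264 0.1259 0.15  ] [ 0.6755  0.6352  1.5794 -1.0708  1.6384  0.7273]Traceback (most recent call last):
  File "<stdin>", line 5, in <module>
workcell.Unreachable: the arm cannot take that pose within its joint ranges
```

```bash
sed -i 's/YW=np.radians(15)/YW=np.radians(-15)/; s/+.003\*ex-.019/-.003*ex-.019/' h.py
python3 - <<'E'
from h import *
for pt in [tcp(43)+[.03,.12,.12],tcp(43,.03),tcp(43),tcp(80),tcp(110),tcp(110)+.1*ey]:
        print(pt,env.inverse_kinematics(pt,ori()))
env.move_ptp(tcp(43)+[.03,.12,.12],ori())
cv2.imwrite("pics/s1.png",cams.snapshot("scene"));s=env.state();print(s["time_s"],s["tcp_pos"],s["ft_force"],s["width"],s["joints"])
E
```

```text
[0.5654 0.1094 0.3826] [ 0.4931  0.6678  0.9824 -1.0694  2.1961  0.3757]
[ 0.5358 -0.0209  0.2908] [ 0.3456  0.5543  1.3555 -1.0177  1.9401  0.5473]
[ 0.5354 -0.0106  0.2626] [ 0.36    0.5947  1.357  -0.9964  1.929   0.5928]
[0.5339 0.0259 0.2004] [ 0.4097  0.7027  1.327  -0.9427  1.9224  0.6888]
[0.5338 0.0262 0.15  ] [ 0.4101  0.7729  1.3302 -0.9223  1.8789  0.7513]
[0.5296 0.1261 0.15  ] [ 0.5352  0.8637  1.1631 -0.8589  2.0125  0.7621]
3.5333 [0.5651 0.1101 0.3829] [-0.1011 -0.0015  0.5744] 0.0005660785518669971 [ 0.4944  0.6671  0.9828 -1.0691  2.1961  0.3756]
```

View pics/s1.png

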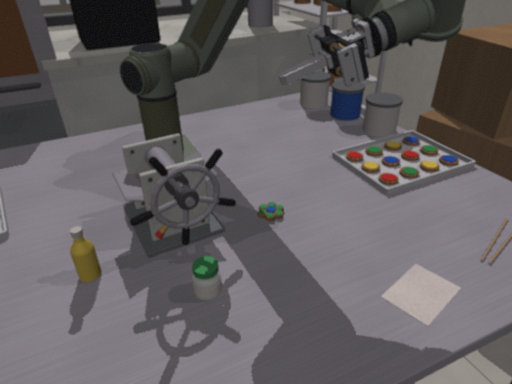

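```bash
cat >> h.py <<'E'
def rep(tag=""):
    s=env.state();print(tag,round(s["time_s"],2),s["tcp_pos"],s["ft_force"])
def push(a,b,step=8):
    for ph in list(np.arange(a,b,step))+[b]:
        g=env.servo_line(tcp(ph),feed=.07,guard=25); rep(f"{ph:.0f} {g}")
        if g: break
E
python3 - <<'E'
from h import *
env.servo_line(tcp(43,.03),feed=.2,guard=10);rep("pre")
push(47,75)
cv2.imwrite("pics/s2.png",cv2.resize(cams.snapshot("scene")[60:300,60:380],None,fx=2.3,fy=2.3))
E
```

```text
pre 4.49 [ 0.5364 -0.0201  0.2917] [-0.5087  0.9805  0.3196]
47 False 5.18 [ 0.5352 -0.0047  0.2567] [0.4458 0.2576 0.4872]
55 False 5.57 [0.5346 0.0059 0.2434] [ 0.     -0.2337 -0.2909]
63 False 5.95 [0.5341 0.0144 0.229 ] [ 0.9445 -0.1363  0.3844]
71 False 6.33 [0.5338 0.0208 0.2142] [0.754  0.1781 1.1225]
75 False 6.58 [0.5338 0.0234 0.2081] [ 0.474  -0.6448  0.0315]
```

View pics/s2.png

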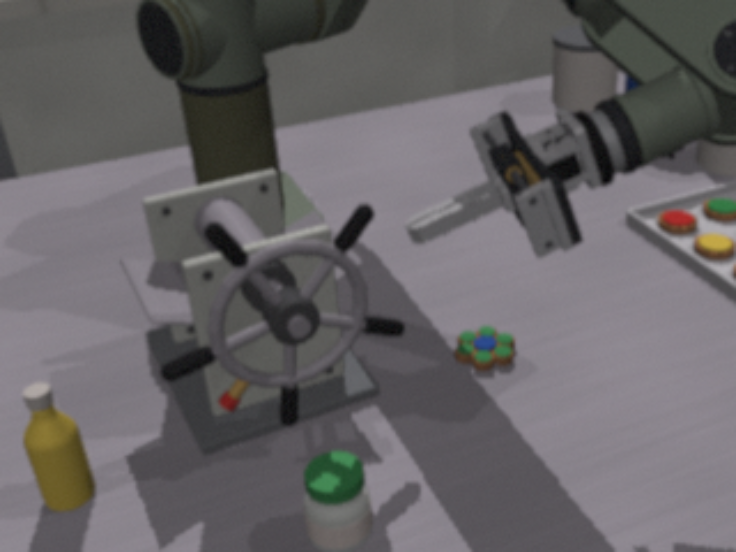

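Run:
```python
from h import *
s=env.state(); T=s["tcp_pos"]; z=Ro.from_rotvec(s["tcp_rot"]).as_matrix()[:,2]
print(z,zt(),p,H)
print(proj("scene",T+.019*z),proj("scene",T), proj("top",T+.019*z))
for k in(-43.4,): print(wp(p,np.radians(k),.119),proj("scene",wp(p,np.radians(k),.119)))
cv2.imwrite("pics/t2.png",cams.snapshot("top"))
```

```text
[-0.2048 -0.9172 -0.3417] [-0.2047 -0.9171 -0.342 ] [ 0.5368 -0.0825  0.1607  0.0422  2.3834] [ 0.5368 -0.0825  0.1607]
[[221.0935 169.1984]] [[228.899  165.5706]] [[259.6021 223.5019]]
[ 0.5334 -0.0008  0.2471] [[217.3825 152.1623]]
```

View pics/t2.png

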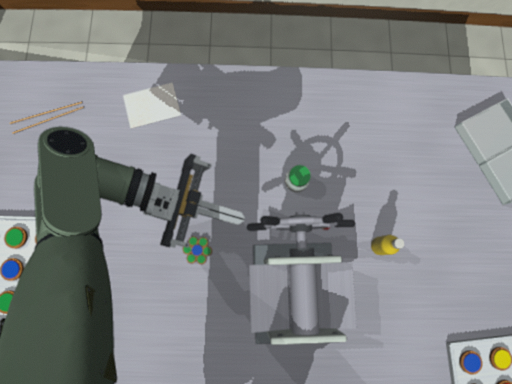

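Run:
```python
from h import *
im=cams.snapshot("scene");cv2.imwrite("pics/s3.png",cv2.resize(im[60:260,160:360],None,fx=3,fy=3,interpolation=cv2.INTER_CUBIC))
im=cams.snapshot("top");cv2.imwrite("pics/t3.png",cv2.resize(im[130:280,80:330],None,fx=3,fy=3,interpolation=cv2.INTER_CUBIC))
f=lambda X:np.r_[proj("scene",X)[0]-[240.5,161.5],proj("top",X)[0]-[243.5,218]]
r=least_squares(f,[.53,0,.2]);print(r.x,r.fun)
```

```text
[0.5405 0.043  0.216 ] [-2.3766  0.2436 -2.0056 -0.8467]
```

View pics/s3.png

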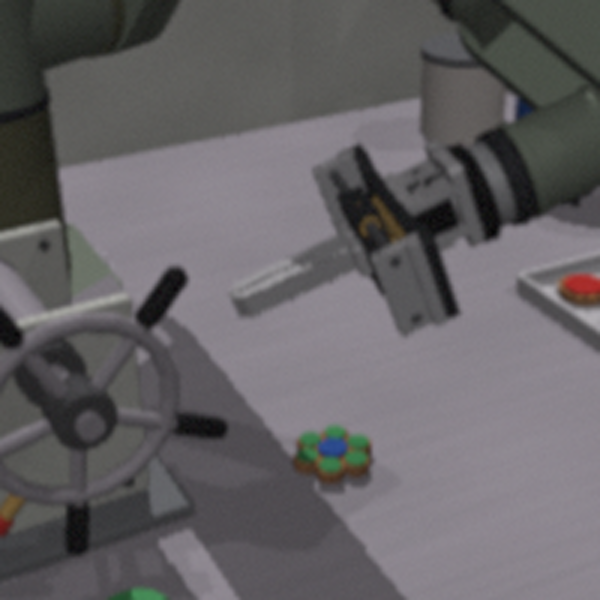

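View pics/t3.png

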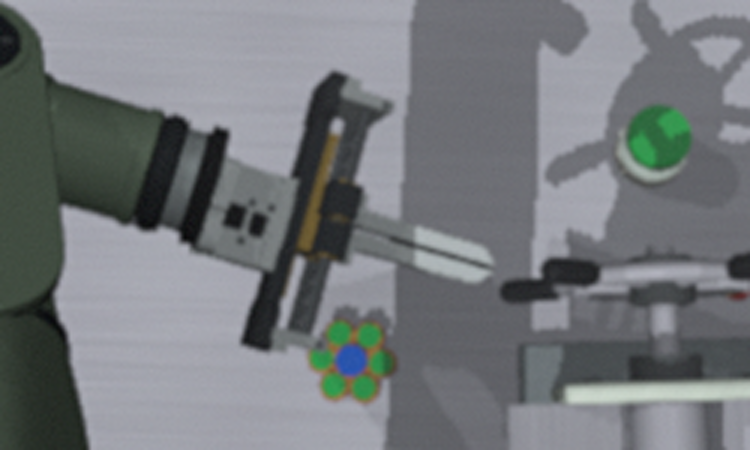

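Run:
```python
from h import *
im=cv2.imread("pics/scene0.png");cv2.imwrite("pics/s0b.png",cv2.resize(im[0:140,260:420],None,fx=4,fy=4,interpolation=cv2.INTER_CUBIC))
T=np.array([0.2255,0.5281,0.1841]);R=Ro.from_rotvec([-0.6298,-3.0771,0.003]).as_matrix();print(R)
f=lambda q:(q-[260,0])*4
for dz in(.019,0,-.022,-.078,-.119):
    print(dz,[f(proj("scene",T+dz*R[:,2]+s*R[:,1])[0]) for s in(-.047,0,.047)])
print(proj("scene",[0,0,0]),proj("scene",[0,0,.1]))
```

```text
[[-0.9196  0.3929 -0.0011]
 [ 0.3929  0.9196 -0.0017]
 [ 0.0003 -0.002  -1.    ]]
0.019 [array([241.2628, 404.6743]), array([298.5549, 402.3619]), array([355.8647, 400.0059])]
0 [array([243.0534, 382.0492]), array([300.8208, 379.7214]), array([358.6071, 377.3465])]
-0.022 [array([245.1708, 355.3693]), array([303.4999, 353.0231]), array([361.8493, 350.6255])]
-0.078 [array([250.7859, 285.0024]), array([310.6028, 282.6061]), array([370.444 , 280.1468])]
-0.119 [array([255.1164, 231.1054]), array([316.0789, 228.6695]), array([377.0689, 226.161 ])]
[[165.6997 152.8316]] [[161.4224 126.0183]]
```

View pics/s0b.png

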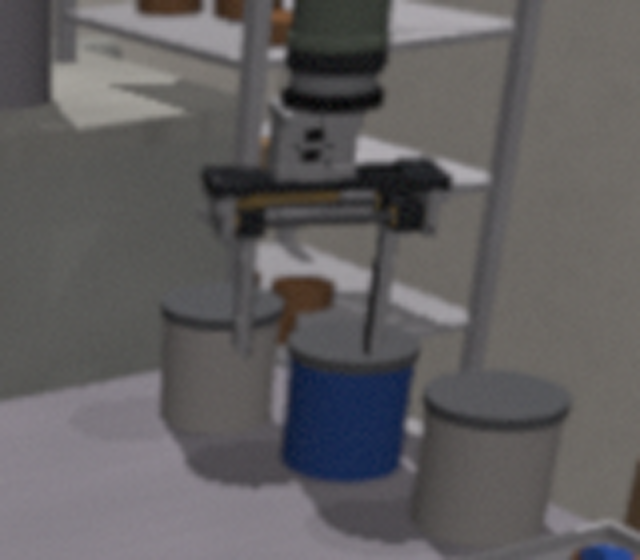

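```bash
sed -i 's/-.003\*ex-.019\*zt()/-.003*ex+.022*zt()/' h.py
python3 - <<'E'
from h import *
for pt in [tcp(43)+[.02,.08,.08],tcp(43,.03),tcp(43),tcp(80),tcp(110),tcp(110)+.1*ey]:
        print(pt,env.inverse_kinematics(pt,ori()))
s=env.state()["tcp_pos"]
env.servo_line(s+[.005,.03,.1],feed=.2)
env.servo_line(tcp(43,.03),feed=.2,guard=10);rep("pre")
cv2.imwrite("pics/s4.png",cv2.resize(cams.snapshot("scene")[60:300,60:380],None,fx=2.3,fy=2.3))
cv2.imwrite("pics/t4.png",cv2.resize(cams.snapshot("top")[130:280,80:380],None,fx=2.5,fy=2.5))
E
```

```text
[0.547  0.0318 0.3286] [ 0.4099  0.5856  1.2236 -1.0234  2.0453  0.4887]
[ 0.5274 -0.0585  0.2768] [ 0.2961  0.5252  1.4327 -1.0293  1.8755  0.5652]
[ 0.527  -0.0482  0.2486] [ 0.3112  0.5671  1.4341 -1.0097  1.8646  0.6115]
[ 0.5255 -0.0117  0.1864] [ 0.3637  0.6773  1.4062 -0.9576  1.858   0.7099]
[ 0.5255 -0.0114  0.1359] [ 0.364   0.7519  1.4063 -0.9408  1.8147  0.7731]
[0.5212 0.0885 0.1359] [ 0.4965  0.8323  1.2568 -0.8662  1.946   0.7894]
pre 8.19 [ 0.5274 -0.0583  0.2766] [-0.3425  0.0517  0.8751]
```

View pics/s4.png

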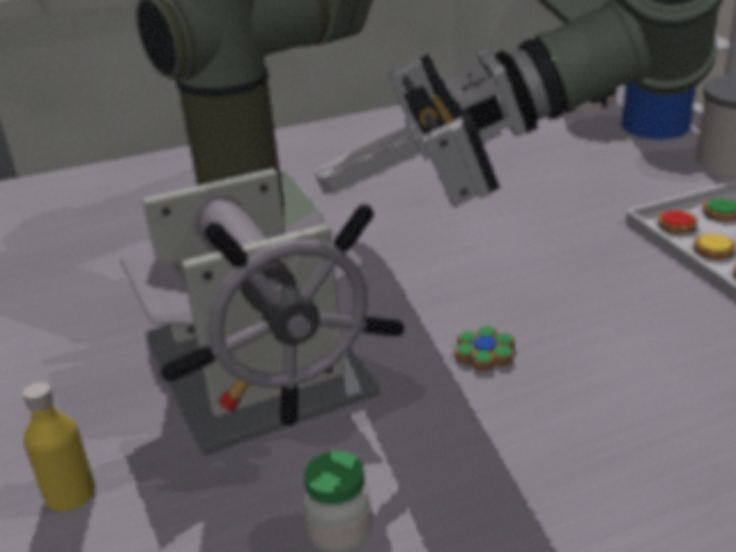

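View pics/t4.png

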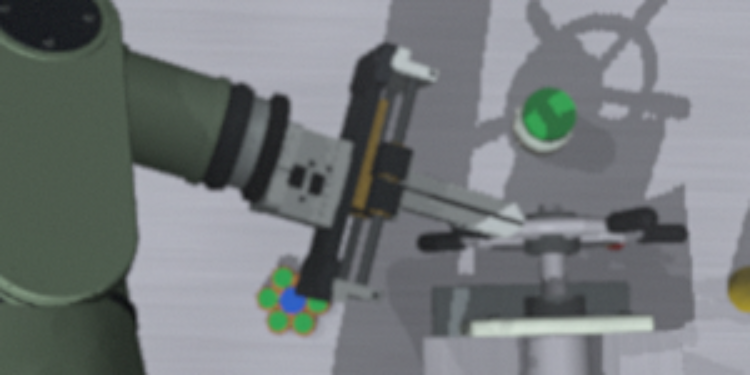

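Fingers are now over the upper-right spoke. Push.

Run:
```python
from h import *
push(46,78)
cv2.imwrite("pics/s5.png",cv2.resize(cams.snapshot("scene")[60:300,60:380],None,fx=2.3,fy=2.3))
```

```text
46 False 8.95 [ 0.5258 -0.0436  0.244 ] [-2.8669 -0.7173  3.37  ]
54 False 9.33 [ 0.527  -0.0326  0.2312] [-0.4246  0.6912  2.4918]
62 False 9.72 [ 0.5263 -0.0242  0.2168] [-0.4565  0.2315  1.0388]
70 False 10.1 [ 0.5257 -0.0176  0.2016] [-0.1133  0.3758 -0.0527]
78 False 10.44 [ 0.5254 -0.0128  0.1893] [-1.2499 -0.8649  1.9398]
```

View pics/s5.png

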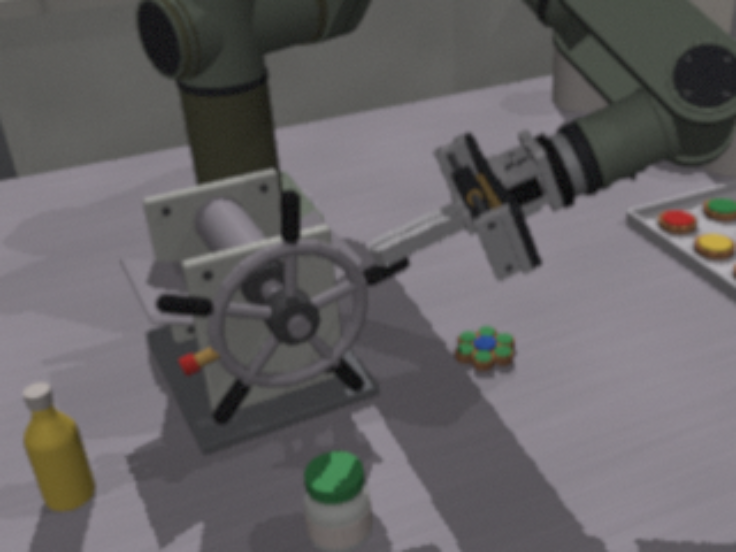

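Run:
```python
from h import *
push(86,111)
s=env.state()["tcp_pos"]; env.servo_line(s+.012*ez,feed=.1); 
env.servo_line(s+.012*ez+.075*ey,feed=.2)
env.servo_line(tcp(37,.04)+.09*ey,feed=.2)
rep("up")
cv2.imwrite("pics/s6.png",cv2.resize(cams.snapshot("scene")[60:300,60:380],None,fx=2.3,fy=2.3))
```

```text
86 False 10.83 [ 0.5253 -0.0096  0.1761] [-0.9735 -1.9319  1.364 ]
94 False 11.18 [ 0.5253 -0.0082  0.1626] [-0.3926 -0.7661  1.6698]
102 False 11.52 [ 0.5254 -0.0088  0.1491] [-1.1367 -1.6408  2.0469]
110 False 11.86 [ 0.5255 -0.0113  0.1358] [-1.2283 -0.8965  2.9836]
111 False 12.11 [ 0.5256 -0.0117  0.1348] [-1.8375  0.405   4.4869]
up 13.82 [0.5236 0.0181 0.293 ] [-0.1535 -0.4729  0.1333]
```

View pics/s6.png

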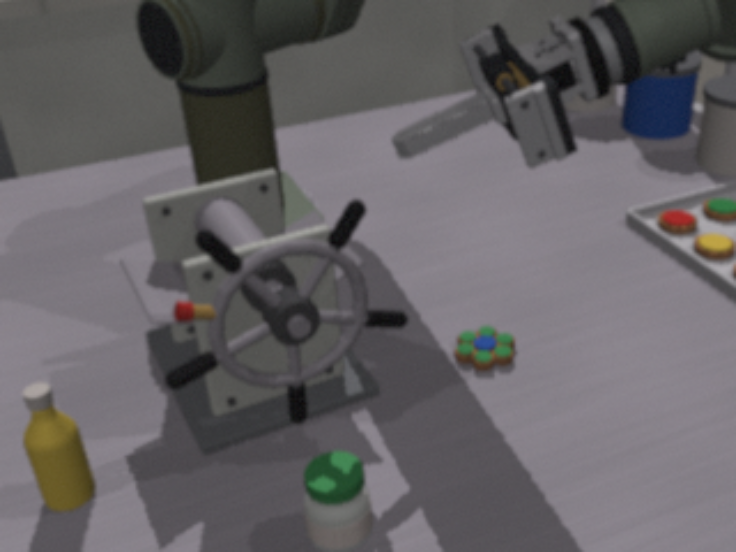

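Run:
```python
from h import *
env.servo_line(tcp(37,.03),feed=.2,guard=10);rep("pre")
push(40,103)
s=env.state()["tcp_pos"]; env.servo_line(s+.012*ez,feed=.1); 
env.servo_line(s+.012*ez+.075*ey,feed=.2)
rep("away")
cv2.imwrite("pics/s7.png",cv2.resize(cams.snapshot("scene")[120:310,60:300],None,fx=3.1,fy=3.1,interpolation=cv2.INTER_CUBIC))
cv2.imwrite("pics/t7.png",cv2.resize(cams.snapshot("top")[150:350,170:420],None,fx=3,fy=3,interpolation=cv2.INTER_CUBIC))
```

```text
pre 14.46 [ 0.5276 -0.0678  0.2844] [-0.7058  0.4071 -0.1872]
40 False 15.12 [ 0.5257 -0.0524  0.2529] [-5.3954  0.0702  5.4154]
48 False 15.5 [ 0.5272 -0.0403  0.2415] [-0.6668  1.212   4.0859]
56 False 15.88 [ 0.5268 -0.0304  0.2277] [-0.512   0.3953  0.6274]
64 False 16.27 [ 0.5259 -0.0225  0.213 ] [-0.4251  0.3877  1.4161]
72 False 16.64 [ 0.5255 -0.0162  0.1987] [-1.0262  0.7833  0.0894]
80 False 16.98 [ 0.5254 -0.0118  0.186 ] [-0.6145  0.5623  1.519 ]
88 False 17.32 [ 0.5253 -0.0091  0.1727] [-1.0487 -0.2402  1.6453]
96 False 17.67 [ 0.5253 -0.0083  0.1592] [-0.5291 -1.1151  1.444 ]
103 False 17.98 [ 0.5254 -0.0091  0.1475] [-0.9844 -1.0215  1.6735]
away 18.77 [0.5223 0.0659 0.1591] [ 0.5754 -0.8724 -0.2292]
```

View pics/s7.png

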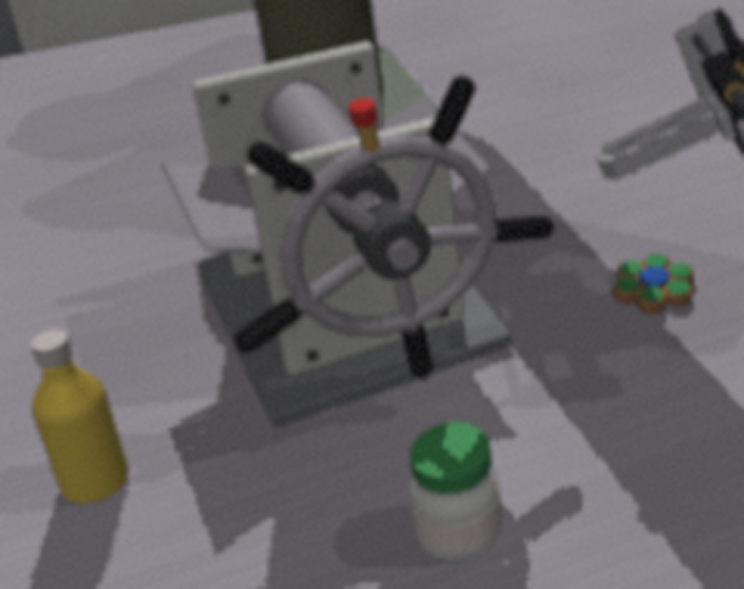

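View pics/t7.png

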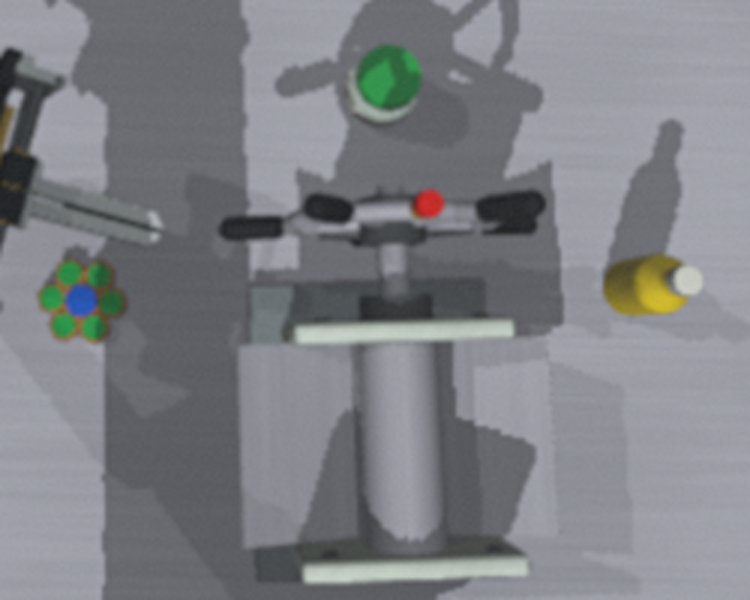

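```bash
cat > fit2.py <<'E'
from h import *
def fit(sc,tp,a0):
    sc={k:(np.array(v)+.5)/3.1-.5+[60,120] for k,v in sc.items()}
    tp={k:(np.array(v)+.5)/3-.5+[170,150] for k,v in tp.items()}
    P=lambda k,a:wp(p,a,.104) if k=="S" else wp(p,a+np.radians(k),.119)
    for use in("scene","top","both"):
        ds=[(n,d) for n,d in(("scene",sc),("top",tp)) if use in(n,"both")]
        r=least_squares(lambda q:np.concatenate([proj(n,P(k,q[0]))[0]-v for n,d in ds for k,v in d.items()]),[a0])
        print(use,np.degrees(r.x),np.round(r.fun.reshape(-1,2),1).tolist())
    for c in(sc,):
        r=least_squares(lambda q:proj("scene",P("S",q[0]))[0]-sc["S"],[a0]);print("stem scene",np.degrees(r.x))
        r=least_squares(lambda q:proj("top",P("S",q[0]))[0]-tp["S"],[a0]);print("stem top",np.degrees(r.x))
E
python3 - <<'E'
from fit2 import *
fit({36:(262,156),-36:(463,89),-108:(542,228),180:(420,366),108:(245,339),"S":(364,112)},{-108:(234,228),-36:(318,207),36:(531,203),"S":(429,204)},.1)
E
```

```text
scene [4.1054] [[-0.6, -1.0], [-0.4, -0.3], [-0.4, -0.3], [-0.3, 0.0], [0.1, -0.4], [-0.7, -0.9]]
top [4.7519] [[-1.7, -0.2], [-0.4, -0.3], [0.1, 0.3], [-0.1, -0.1]]
both [4.3162] [[-0.8, -0.8], [-0.5, -0.4], [-0.3, -0.4], [-0.2, -0.0], [0.2, -0.3], [-0.9, -0.8], [-1.7, -0.1], [-0.8, -0.3], [-0.2, 0.3], [-0.5, -0.1]]
stem scene [3.6496]
stem top [4.8586]
```

Run:
```python
from h import *
a=tcp(102,.006)
env.servo_line(a+.07*ey,feed=.1); env.servo_line(a,feed=.1,guard=8); rep("pre")
for ph in(104,107): print(env.servo_line(tcp(ph),feed=.03,guard=20)); 
env.dwell(.3); rep("p")
s=env.state()["tcp_pos"]; env.servo_line(s+.012*ez,feed=.06); 
env.servo_line(s+.012*ez+.12*ey,feed=.2); env.servo_line(s+.1*ez+.16*ey,feed=.2)
rep("away")
cv2.imwrite("pics/s8.png",cv2.resize(cams.snapshot("scene")[120:310,60:300],None,fx=3.1,fy=3.1,interpolation=cv2.INTER_CUBIC))
cv2.imwrite("pics/t8.png",cv2.resize(cams.snapshot("top")[150:350,170:420],None,fx=3,fy=3,interpolation=cv2.INTER_CUBIC))
```

```text
pre 19.98 [ 0.5255 -0.0109  0.155 ] [ 0.2939 -0.9292  0.4542]
False
False
p 21.05 [ 0.5257 -0.0102  0.1412] [ 2.1951 -1.4982  3.8864]
away 22.79 [0.5187 0.1488 0.2405] [-0.1334 -0.6108 -0.1774]
```

View pics/s8.png

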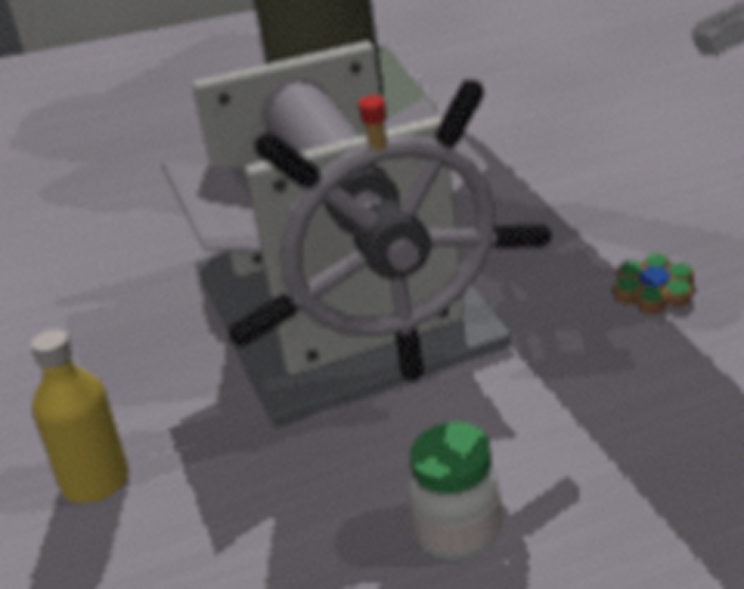

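View pics/t8.png

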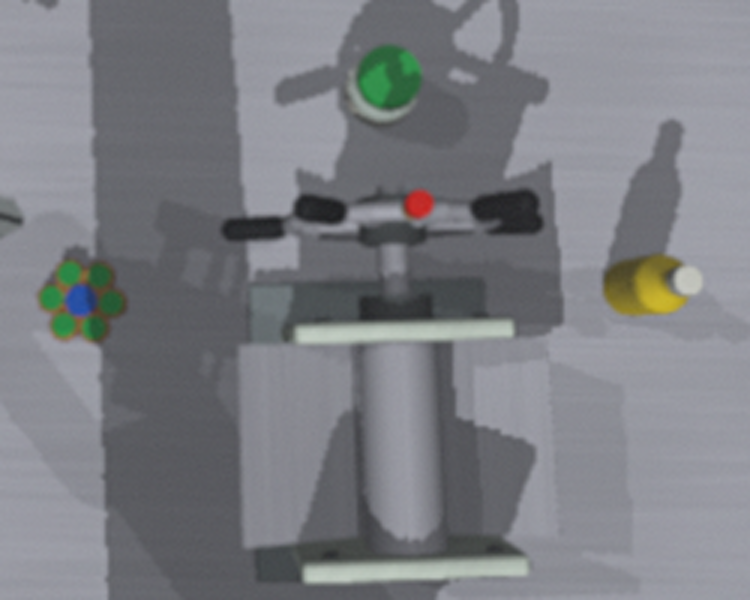

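Run:
```python
from fit2 import *
fit({36:(268,148),-36:(472,93),-108:(541,237),180:(411,370),108:(240,332),"S":(372,110)},{-108:(237,229),-36:(309,208),36:(526,203),"S":(419,204)},.1)
```

```text
scene [0.7257] [[-0.2, -1.1], [-0.6, -0.6], [-0.6, -0.5], [-0.2, -0.2], [-0.0, -0.2], [-0.4, -1.1]]
top [1.5084] [[-2.0, -0.2], [-0.5, -0.4], [-0.3, 0.1], [0.2, -0.1]]
both [0.9852] [[-0.3, -0.9], [-0.8, -0.7], [-0.6, -0.7], [-0.0, -0.3], [0.1, -0.1], [-0.6, -1.0], [-1.9, -0.2], [-1.0, -0.3], [-0.7, 0.1], [-0.3, -0.1]]
stem scene [0.5847]
stem top [1.3315]
```

Within about 1° of vertical, and the bystanders have not moved. Handing in.

Run:
```python
from h import *
env.dwell(.3); print(env.finish_job())
```

```text
the job is handed in; nothing more can be done
None
```

The oiling stem now points up to within about 1° (limit 7°), by my last fit to both camera views. The job was handed in at about 23 s of the 64 s allowed.

**What I did:** With closed fingers I pushed two spokes of the handwheel down on its left side, about 68° each. The stem then still leaned about 4°, so I gave a last light push of about 3.5°. The net tool forces logged between steps stayed below about 8 N, and no force guard tripped. The hand was then drawn away to the left.

**Last checks:** The final fit gave a lean of 0.7° from the scene camera and 1.5° from the top camera. The bottle, jar and cookie look unmoved in both pictures. The arm is clear of everything. I did not measure the wheel's speed.

**What disagreed or failed:**
- **Fingertip position:** In the pictures the fingertips are about 22 mm behind the reported TCP, not 19 mm ahead as the text says. Because of this my first stroke missed the wheel and touched nothing. I measured the offset from both cameras and the start picture, corrected for it, and the pushes after that went as planned.
- **First approach pose:** The first approach angle I tried was out of reach. It raised Unreachable and nothing moved.

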